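Change over the solvent bottles and set the purge gas

ROBOT

A 7-joint arm with a two-finger parallel gripper is mounted at the origin on the work surface. World frame = base frame: x ahead of the robot, y to its left, z up, the work surface at z = 0. Lengths are in mm, angles in rad, forces in N, time in s.
With the tool pointing down it reaches from about 400 to 900 mm from the base axis. Payload 5.6 kg.
Tool frame: the origin (TCP) lies midway between the tips of the shut fingers; the grasp point (between the pads) lies 19 mm behind it; x points along the fingers, y is the direction in which the jaws open and shut, and the axes are right-handed (so a half turn about x gives the same grasp; the last joint's range is limited). The gripper opens to 92 mm and grips with 3 to 60 N. Pads are 20 mm wide; open, the fingers measure 128 mm over their backs; the gripper's body (75 mm by 189 mm) begins 69 mm behind the grasp point.
Start: joints at [1.147, 0.468, -0.012, 1.603, 0.006, 1.071, -0.056], TCP at [241.541, -603.462, 214.592] pointing down, gripper open.
Joint ranges: [-2.53, 2.53], [-0.31, 2.02], [-1.57, 1.55], [0.28, 2.44], [-1.29, 4.43], [0.15, 1.84], [-2.92, 2.92]. Speed limits (rad/s): [2.57, 2.57, 3.14, 3.14, 3.14, 3.14, 3.14].

INTERFACE

Orientations are given as a rotation vector (axis times angle).
In Python, from cell import robot, grip, kin, viewer gives the robot as it stands. Calls block until the motion is done:
- robot.movep(position, orientation): joint-space move of the TCP to a pose.
- robot.servo_line(position, feed=150, rotation=None): straight line of the TCP; rotation=None keeps the orientation; feed is the mean speed in mm/s.
- robot.goto_joints(angles): joint-space move.
- grip(opening, newtons=None): opening from 0.0 (shut) to 1.0 (fully open); newtons is the grip in N (None keeps the last); returns when the fingers have stopped.
- robot.hold(seconds).
- kin.ik(position, orientation): joint angles nearest the present ones, or None.
- robot.observe(): the state.
- viewer.read_camera(name): name is "scene" or "side" or "wrist"; returns the picture (420x560x3 uint8, red, green, blue); there is no depth.
- viewer.camera_info(name): a dict with "camera_matrix" (3x3 intrinsics, pixels), "k1" (the pictures are not rectified: a ray, as slopes to the right and down, at radius r is drawn at 1 + k1 r^2 times it, then the intrinsics apply), "R" (3x3) and "t" (3): a world point X has camera coordinates R X + t. Camera axes: x right, y down, z forward; pixel columns grow to the right and rows downward; lengths in mm; the calibration is good to about 2 mm. A picture is of the moment at which its call begins: read the wrist's pose just before it. camera_info takes no time and is no camera call; for the wrist camera it gives the pose at the moment of the call.
A pose or a line that the arm cannot do raises robot.IKError and nothing moves.
- robot.job_done(): hands the job in, once; it reports no verdict.
Trained networks look in the newest picture that a camera, given by its name, has taken for a name from the list of things; names that differ only in an ending like _2 or _b are one class to them, and where a whole thing is asked for, a point or a joint stands for the part that bears it (a point fixed in the world has none). Each returns a list of dicts, best first, with "confidence" (0 to 1); they miss things now and then, are a little off and sometimes report something else, mostly with a low value. They report only what shows in the picture. A call takes as long as a camera call.
- viewer.silhouettes(name, camera): "mask" (420x560 bool, what is visible of it).
- viewer.pinpoint(name, camera): "at" ([x, y, z] in mm, in the coordinates of the camera as it stood for that picture, good to about 4 mm: a listed point, or the origin of a listed thing).
The state is a dict: "t": time; "joints": joint angles; "joint_velocities": joint speeds; "joint_torque": joint torques, N m; "tcp_pos": TCP position; "tcp_rot": TCP orientation; "contact_force": force on the tool from outside, world axes, zero at the start; "wrist_torque": the same for the moment, N m; "grip_width": opening from 0.0 (shut) to 1.0 (fully open).
Only numpy, scipy, OpenCV 4.12 (cv2) and the standard library are available. Lean on these libraries where they do the work, as an engineer would, in place of code of your own. Each camera call takes 0.05 s, during which the arm holds its last target. There are 200 camera calls.

TASK

Change over the solvents: take the used squat bottle off the white solvent module and stand it in the low grey returns tray, then stand the fresh tall bottle in the middle of the module's square pad and the fresh small bottle in the middle of its round pad, all upright and set down gently. When all three stand, turn the gas regulator's knob until the gauge needle points at the dark set mark on the dial's rim, and let go. Tip no bottle and leave everything else where it is.

Things in the scene. Friction and masses are not known exactly. Their poses are not given: they have to be found in the camera images.
- module: The solvent module: fixed white flat-topped box on the bench, 260 (x) by 300 (y) by 80 mm high. Origin: centre of its underside. Two thin dark rubber pads lie side by side on its top, 150 mm apart along its y, 50 mm in front of its centre (local x -0.05); either pad may be on either side. A small grey open box (50 x 110 x 30 mm) stands at the back of the top.
- pad_square: Fixed square dark rubber pad, 100 x 100 x 3 mm, on top of the module; place of the tall bottle. Origin: centre of its underside; its top is 3 mm higher. The squat bottle may be standing on it at the start.
- pad_round: Fixed round dark rubber pad, 100 mm diameter, 3 mm thick, on top of the module; place of the small bottle. Origin: centre of its underside; its top is 3 mm higher. The squat bottle may be standing on it at the start.
- bottle_squat: The used bottle: squat wide brown glass bottle, 82 mm diameter, 105 mm high in all, about 0.2 kg, standing on one of the module's pads. White screw cap on top, held from above by its sides. Cap 48 mm diameter, 28 mm high. Origin: centre of its underside, z up along its axis.
- bottle_tall: Fresh tall bottle: brown glass, 60 mm diameter, 165 mm high in all, about 0.4 kg, standing on the bench to the left. White screw cap on top, held from above by its sides. Cap 38 mm diameter, 28 mm high. Origin: centre of its underside, z up along its axis.
- bottle_small: Fresh small bottle: brown glass, 48 mm diameter, 95 mm high in all, about 0.14 kg, standing on the bench to the left. White screw cap on top, held from above by its sides. Cap 34 mm diameter, 28 mm high. Origin: centre of its underside, z up along its axis.
- tray: Returns tray: fixed grey open tray, 150 (x) by 250 (y) mm outside, rim 22 mm high, walls 4 mm, floor 4 mm thick. Origin: centre of its underside. A slim old bottle stands in its -y end, the rest is free.
- bottle_old: Bystander: slim brown bottle, 52 mm diameter, 120 mm high, white cap 36 mm in diameter, standing in the tray. Leave it. Origin: centre of its underside.
- gas_knob (a joint): Angle of the regulator's knob (rad); grows as it is turned clockwise seen from above; turns from 0 to 2.4. Raises the needle by 0.6 rad per rad.
- gas_knob_grip (a point): Point on the knob's upright axis at the height to grip. The black knob (44 mm skirt) has a bar grip on top, 42 mm long, 14 mm thick, 32 mm tall, its top 8 mm above this point, which lies along the regulator's x axis at joint 0 and turns with the knob.
- regulator: Purge gas regulator: fixed dark box, 120 (x) by 225 (y) by 60 mm high. Round white gauge, 104 mm in diameter, face up at local y -55 mm; knob at local y +66 mm. Origin: centre of its underside.
- needle (a joint): Angle of the gauge's black needle (rad), clockwise seen from above; driven by the knob only.
- mark (a joint): Angle of the black block-shaped set mark (12 x 9 mm) on the rim of the white dial (rad), on the needle's scale: the needle points at the mark when both values are equal. Differs from day to day, not to be moved.
- needle_tip (a point): Point on the needle 40 mm from the dial's centre.
- mark_tip (a point): Point on the set mark's heading, 40 mm from the dial's centre: the needle's tip point comes here.
- beaker: Bystander: glass beaker, 70 mm diameter, 90 mm high, on the bench. Origin: centre of its underside.
- vial_rack: Bystander: white vial rack, 130 x 85 x 47 mm. Origin: centre of its underside.
- wash_bottle: Bystander: white wash bottle, 64 mm diameter, 180 mm high with its spout. Origin: centre of its underside.
- stopper_jar: Bystander: small glass jar with a ball stopper, 54 mm diameter, 83 mm high, among the fresh bottles. Origin: centre of its underside.
- caps_box: Bystander: small grey open box, 50 x 110 x 30 mm, at the back of the module's top. Origin: centre of its underside.

How it is judged (in metres and radians):
On the way, in this order (a step that is already met when the one before it is completed fails the run):
1. the squat bottle stands upright in the returns tray (x of bottle_squat in the frame of tray between -0.05 and 0.05 m and y of bottle_squat in the frame of tray between -0.095 and 0.095 m and z of bottle_squat in the frame of tray below 0.008 m and angle between bottle_squat's own z axis and vertical below 0.1 rad and linear speed of bottle_squat below 0.02 m/s), for 0.2 s.
2. the tall bottle stands on the square pad and the small bottle on the round pad, both released (horizontal distance between bottle_tall and pad_square below 0.02 m and z of bottle_tall in the frame of pad_square between 0 and 0.007 m and angle between each of bottle_tall, bottle_small's own z axis and vertical below 0.1 rad and linear speed of each of bottle_tall, bottle_small below 0.02 m/s and horizontal distance between bottle_small and pad_round below 0.02 m and z of bottle_small in the frame of pad_round between 0 and 0.007 m and contact force between the fingers and bottle_tall below 0.1 N and contact force between the fingers and bottle_small below 0.1 N), for 0.2 s.
3. the needle points at the set mark (distance between needle_tip and mark_tip below 0.005 m), for 0.2 s.
At the end, for the whole second after the job is handed in: Squat bottle upright on the tray's floor; tall bottle on the square pad and small bottle on the round pad, each within 20 mm of the pad's centre; all within 0.1 rad of upright and at rest; needle point within 5 mm (0.125 rad) of the set mark and still (all of step 1 and horizontal distance between bottle_tall and pad_square below 0.02 m and z of bottle_tall in the frame of pad_square between 0 and 0.007 m and angle between each of bottle_tall, bottle_small's own z axis and vertical below 0.1 rad and linear speed of each of bottle_tall, bottle_small below 0.02 m/s and horizontal distance between bottle_small and pad_round below 0.02 m and z of bottle_small in the frame of pad_round between 0 and 0.007 m and distance between needle_tip and mark_tip below 0.005 m and velocity of joint needle between -0.05 and 0.05 rad/s); the robot touches nothing.
It fails at once if a bottle is tipped by more than 0.5 rad (angle between any of bottle_squat, bottle_tall, bottle_small's own z axis and vertical above 0.5 rad).
It fails at once if a bottle is banged down (more than 60 N from tray or module) (contact force between bottle_squat and tray above 60 N or contact force between bottle_tall and pad_square above 60 N or contact force between any of bottle_tall, bottle_small and module above 60 N or contact force between bottle_small and pad_round above 60 N).
It fails at once if a bottle is let fall (faster than 0.6 m/s out of the fingers, a drop of about 18 mm) ((linear speed of bottle_squat above 0.6 m/s and contact force between the fingers and bottle_squat below 0.1 N) or (linear speed of bottle_tall above 0.6 m/s and contact force between the fingers and bottle_tall below 0.1 N) or (linear speed of bottle_small above 0.6 m/s and contact force between the fingers and bottle_small below 0.1 N)).
It fails at once if a bystander is moved by more than 30 mm (distance of any of bottle_old, beaker, vial_rack, wash_bottle, stopper_jar, caps_box from where it was at the start of the episode above 0.03 m).
It also fails if it takes over 72 s, if anything falls off the work surface, if the arm or the gripper's body presses on something with over 40 N, if the wrist force passes 120 N, or if a joint passes its speed limit or range.

## Working session

There is one attempt and no reset: what is moved stays moved. The work goes in short steps, each a Python script; the robot and the scene stay as the last script left them, time stands still between calls to the robot, and variables do not carry over. Pictures are saved under pics/ and viewed, about 8 in all and at most 12, crops included, and the job is handed in when it is done.

```bash
mkdir -p pics; ls; cat > h.py <<'E'
import numpy as np, cv2
from cell import robot, grip, kin, viewer
def save(cam,name):
    im=viewer.read_camera(cam); cv2.imwrite('pics/'+name,im[:,:,::-1].copy()); return im
def toworld(p,ci): return np.array(ci["R"]).T@(np.array(p)-np.array(ci["t"]))
def pin(name,cam,ci=None):
    ci=ci or viewer.camera_info(cam)
    return [(round(d["confidence"],2),toworld(d["at"],ci).round(1).tolist()) for d in viewer.pinpoint(name,cam)[:2]]
def ray(px,ci,z):
    K=np.array(ci["camera_matrix"]);k=ci["k1"]
    q=np.array([(px[0]-K[0,2])/K[0,0],(px[1]-K[1,2])/K[1,1]]);u=q.copy()
    for _ in range(30):u=q/(1+k*(u@u))
    R=np.array(ci["R"]);o=-R.T@np.array(ci["t"]);d=R.T@np.array([u[0],u[1],1])
    return o+d*(z-o[2])/d[2]
E
python3 - <<'E'
from h import *
a=save('scene','scene0.png');b=save('side','side0.png')
cv2.imwrite('pics/both.png',cv2.resize(np.hstack([a,b]),(800,300))[:,:,::-1])
for c in('scene','side'):
    for n in ['module','pad_square','pad_round','bottle_squat','bottle_tall','bottle_small','tray','bottle_old','gas_knob_grip','regulator','needle_tip','mark_tip','beaker','vial_rack','wash_bottle','stopper_jar','caps_box']: print(c,n,pin(n,c))
print(robot.observe())
E
```

```text
pics
scene module [(0.94, [631.3, -16.0, -4.9])]
scene pad_square [(0.62, [580.8, -85.8, 76.8])]
scene pad_round [(0.8, [589.1, 62.5, 77.7]), (0.64, [630.4, -12.1, -0.3])]
scene bottle_squat [(0.65, [438.7, 249.3, 1.9]), (0.65, [582.1, 300.2, -2.8])]
scene bottle_tall [(0.71, [472.5, 390.0, -2.1])]
scene bottle_small [(0.73, [438.8, 251.7, 2.8])]
scene tray [(0.72, [401.0, -351.5, 3.1]), (0.47, [678.4, 250.2, -2.2])]
scene bottle_old [(0.56, [375.2, -428.2, 4.5])]
scene gas_knob_grip [(0.64, [626.0, -287.1, 97.3])]
scene regulator [(0.68, [626.8, -351.6, -4.2])]
scene needle_tip [(0.7, [398.4, -354.4, 6.6])]
scene mark_tip [(0.57, [646.6, 446.3, -0.1])]
scene beaker [(0.7, [677.3, 248.0, -0.4])]
scene vial_rack [(0.97, [647.2, 442.0, -4.2]), (0.21, [437.3, 248.1, 0.3])]
scene wash_bottle [(0.66, [401.1, -351.3, 2.7])]
scene stopper_jar [(0.71, [580.9, 302.1, -0.9]), (0.2, [643.9, 443.7, -3.1])]
scene caps_box [(0.81, [722.8, -26.2, 79.9])]
side module [(0.63, [630.8, -8.4, -1.1])]
side pad_square [(0.15, [400.1, -348.8, -2.3])]
side pad_round [(0.48, [583.6, 68.6, 78.4])]
side bottle
[... 691 characters left out ...]
83.0])]
{'t': 1.8, 'joints': array([ 1.1470016 ,  0.46750367, -0.01158145,  1.60269473,  0.00599164,
        1.07142542, -0.05632026]), 'joint_velocities': array([-0.00097017, -0.00021542, -0.00145454, -0.00097269,  0.00140235,
        0.00089727,  0.00053483]), 'joint_torque': array([-2.79309816e-04, -5.20404160e+01, -1.25443275e-02, -2.44053608e+01,
       -5.66589064e-02,  1.13431056e-02,  6.40826528e-06]), 'tcp_pos': array([ 241.52935082, -603.46129824,  214.59215017]), 'tcp_rot': array([ 2.01303645,  0.38785349, -2.01311589]), 'contact_force': array([ 0.65715015,  0.49398434, -0.09412031]), 'wrist_torque': array([-0.00791698, -0.00149939, -0.00146723]), 'grip_width': 1.0005108030181658}
```

View pics/scene0.png

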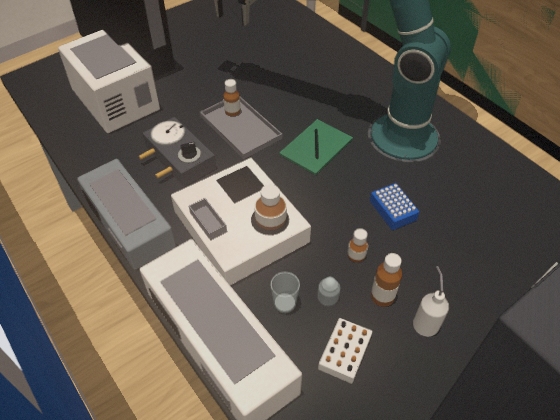

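View pics/side0.png

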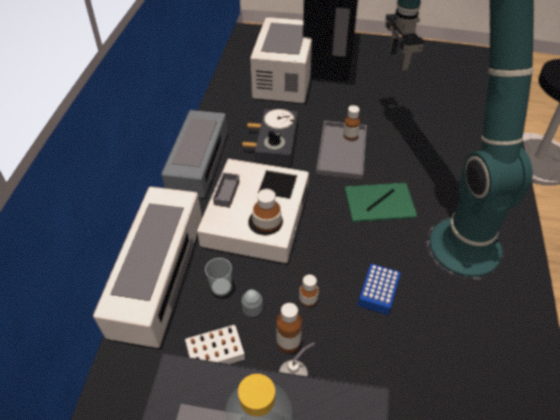

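The scene shows the squat bottle on the round pad at about (586,65), the square pad free at (580,-86), and the fresh bottles at left (tall pixel 388,280; small 358,245). The side view agrees. Next I'll check the tray and the squat bottle from near.

```bash
cat >> h.py <<'E'
from scipy.spatial.transform import Rotation as Ro
def rot(phi):
    x=np.array([0,0,-1.]);y=np.array([np.cos(phi),np.sin(phi),0]);return Ro.from_matrix(np.c_[x,y,np.cross(x,y)]).as_rotvec()
def phi_now():
    y=Ro.from_rotvec(robot.observe()["tcp_rot"]).as_matrix()[:,1]; return np.arctan2(y[1],y[0])
E
python3 - <<'E'
from h import *
print(phi_now())
def best(p):
    for f in np.arange(-np.pi,np.pi,np.pi/4):
        q=kin.ik(p,rot(f)); print(p,round(f,2),None if q is None else np.round(q,2))
best([399,-351,320]); best([586,65,320])
E
```

```text
-1.1901138129973883
[399, -351, 320] -3.14 [ 0.49  0.17  0.19  1.77 -0.03  1.2  -2.45]
[399, -351, 320] -2.36 [ 0.6   0.17  0.07  1.77 -0.01  1.2  -1.69]
[399, -351, 320] -1.57 [ 0.7   0.17 -0.05  1.76  0.01  1.21 -0.92]
[399, -351, 320] -0.79 [ 0.83  0.18 -0.2   1.75  0.04  1.21 -0.16]
[399, -351, 320] 0.0 [ 0.97  0.2  -0.36  1.75  0.07  1.21  0.59]
[399, -351, 320] 0.79 [ 1.09  0.22 -0.5   1.74  0.11  1.22  1.35]
[399, -351, 320] 1.57 [ 1.2   0.24 -0.64  1.73  0.15  1.22  2.1 ]
[399, -351, 320] 2.36 [ 1.64  0.48 -1.3   1.71  0.48  1.32  2.6 ]
[586, 65, 320] -3.14 [ 0.7   0.63 -1.31  1.58  0.62  1.41  2.47]
[586, 65, 320] -2.36 [ 0.16  0.32 -0.42  1.61  0.13  1.25 -2.64]
[586, 65, 320] -1.57 [ 0.28  0.34 -0.57  1.6   0.19  1.26 -1.9 ]
[586, 65, 320] -0.79 [ 0.33  0.35 -0.64  1.6   0.22  1.26 -1.14]
[586, 65, 320] 0.0 [ 0.37  0.37 -0.7   1.59  0.25  1.27 -0.37]
[586, 65, 320] 0.79 [ 0.41  0.39 -0.77  1.59  0.28  1.28  0.39]
[586, 65, 320] 1.57 [ 0.51  0.43 -0.91  1.59  0.35  1.3   1.12]
[586, 65, 320] 2.36 [ 0.7   0.63 -1.31  1.58  0.62  1.41  1.69]
```

```bash
python3 - <<'E'
from h import *
robot.movep([399,-351,340],rot(-0.3))
ci=viewer.camera_info('wrist');save('wrist','w_tray.png')
for n in ['tray','bottle_old']: print(n,pin(n,'wrist',ci))
robot.movep([560,0,400],rot(0))
ci=viewer.camera_info('wrist');save('wrist','w_mod.png')
for n in ['module','pad_square','pad_round','bottle_squat','caps_box']: print(n,pin(n,'wrist',ci))
print(robot.observe()["t"])
a=np.hstack([cv2.imread('pics/w_tray.png'),cv2.imread('pics/w_mod.png')]);cv2.imwrite('pics/w1.png',cv2.resize(a,(800,300)))
E
```

```text
tray [(0.73, [396.4, -352.8, 3.1])]
bottle_old [(0.56, [374.1, -427.3, 1.6])]
module [(0.97, [627.2, -14.2, -1.5])]
pad_square [(0.61, [573.4, -82.1, 81.3])]
pad_round []
bottle_squat [(0.68, [584.2, 65.3, 79.3]), (0.42, [620.5, -286.4, 97.3])]
caps_box [(0.73, [721.0, -23.2, 81.9])]
4.925
```

View pics/w1.png

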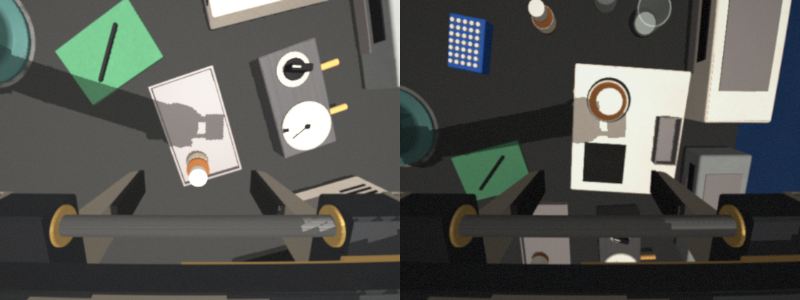

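The wrist view shows the squat bottle on the round pad, the square pad at (604,163), and a free +y end in the tray. I'll refine the pad positions from masks.

```bash
python3 - <<'E'
from h import *
ci=viewer.camera_info('wrist')
im=viewer.read_camera('wrist')
def cen(m,z):
    c=max(cv2.findContours(m.astype(np.uint8),0,2)[0],key=cv2.contourArea)
    (r)=cv2.minAreaRect(c); b=np.array([ray(p,ci,z)[:2] for p in cv2.boxPoints(r)])
    return b.mean(0).round(1),np.linalg.norm(np.diff(b,axis=0),axis=1).round(1),b.round(0).tolist()
for n,z in [('pad_square',83),('module',80),('pad_round',83)]:
    for d in viewer.silhouettes(n,'wrist')[:1]:
        print(n,round(d['confidence'],2),d['mask'].sum(),*cen(d['mask'],z))
for d in viewer.silhouettes('bottle_squat','wrist')[:1]:
    m=d['mask']&(im.min(2)>150); print(m.sum(),cen(m,188)[:2])
for n in ['bottle_squat','bottle_small']: print(n,pin(n,'wrist',ci))
E
```

```text
pad_square 0.61 3194 [573.5 -80.6] [102.1  99.7 102.7] [[517.0, -126.0], [528.0, -25.0], [627.0, -34.0], [621.0, -137.0]]
module 0.6 17157 [633.2  -9.8] [299.  257.7 304.2] [[480.0, -149.0], [509.0, 148.0], [766.0, 133.0], [777.0, -171.0]]
pad_round 0.83 300 [599.2  95.9] [34.7 90.1 35.3] [[550.0, 101.0], [567.0, 131.0], [648.0, 92.0], [632.0, 60.0]]
1215 (array([581.4,  65.5]), array([43.2, 46.4, 44.4]))
bottle_squat [(0.75, [582.6, 66.5, 78.5])]
bottle_small [(0.68, [434.9, 249.2, -1.7])]
```

```bash
cat >> h.py <<'E'
def fz(): return robot.observe()["contact_force"][2]
def pick(xy,base,off,phi,newt,up,lift):
    R=rot(phi);z=base+off
    robot.movep([*xy,up],R); robot.servo_line([*xy,z],feed=110); f0=fz()
    grip(0.0,newt); robot.hold(.2); w=robot.observe()["grip_width"]*92
    robot.servo_line([*xy,z+10],feed=60); robot.hold(.1)
    print('grip width mm',round(w,1),'load',round(fz()-f0,2))
    robot.servo_line([*xy,lift],feed=200)
def place(xy,base,off,phi,up):
    R=rot(phi);z=base+off
    robot.movep([*xy,up],R); robot.servo_line([*xy,z+12],feed=150); robot.servo_line([*xy,z+3],feed=30)
    robot.hold(.2); f0=fz()
    for d in (2,1,0,-1,-2):
        robot.servo_line([*xy,z+d],feed=20); robot.hold(.1)
        if fz()-f0>1: break
    print('contact at',d,round(fz()-f0,2),robot.observe()["tcp_pos"].round(1))
    grip(1.0); robot.hold(.1); robot.servo_line([*xy,up],feed=250)
    print('t',robot.observe()["t"])
E
python3 - <<'E'
from h import *
pick([582.5,66],83,81,0,25,260,260)
place([398,-320],4,81,-0.3,230)
ci=viewer.camera_info('wrist');save('wrist','w_sq.png')
print(pin('bottle_squat','wrist',ci),pin('tray','wrist',ci),pin('bottle_old','wrist',ci))
robot.movep([480,150,400],rot(0))
ci=viewer.camera_info('wrist');save('wrist','w_fr.png')
for n in ['pad_round','pad_square','bottle_tall','bottle_small','stopper_jar','wash_bottle']: print(n,pin(n,'wrist',ci))
for d in viewer.silhouettes('pad_round','wrist')[:1]:
    c=max(cv2.findContours(d['mask'].astype(np.uint8),0,2)[0],key=cv2.contourArea);q=np.array([ray(p[0],ci,83)[:2] for p in c],np.float32)
    print('round',d['confidence'],cv2.minEnclosingCircle(q))
im=save('side','side1.png')
print(pin('bottle_squat','side'),robot.observe()["t"])
a=np.hstack([cv2.imread('pics/w_fr.png'),cv2.imread('pics/side1.png')]);cv2.imwrite('pics/w2.png',cv2.resize(a,(800,300)))
E
```

```text
grip width mm 47.4 load -2.99
contact at -1 9.52 [ 398.  -320.1   84.8]
t 15.1917
[(0.6, [399.0, -319.5, 1.1])] [] [(0.61, [375.4, -427.7, 2.8])]
pad_round [(0.63, [584.3, 70.8, 78.4])]
pad_square [(0.93, [573.1, -82.0, 77.4])]
bottle_tall [(0.92, [466.7, 382.1, -0.7])]
bottle_small [(0.77, [435.6, 251.4, -0.4]), (0.48, [644.4, 446.7, -0.5])]
stopper_jar [(0.72, [575.1, 300.6, -3.2]), (0.3, [626.8, -10.5, -4.3])]
wash_bottle []
round 0.56 ((584.3856811523438, 68.95979309082031), 50.10930633544922)
[(0.73, [393.8, -315.7, 9.1])] 17.7333
```

View pics/w2.png

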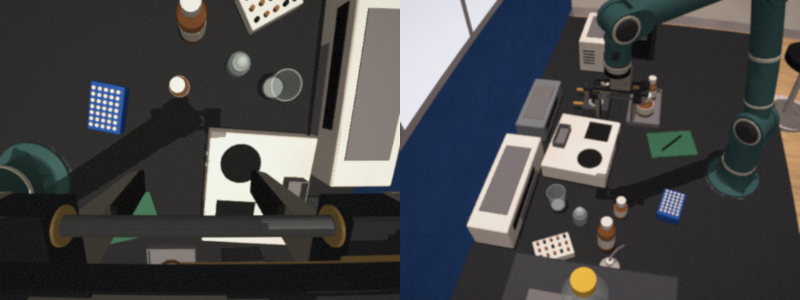

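The squat bottle stands in the tray. The wrist view shows the round pad clear at (240,162), the small bottle at (180,86) and the tall one at (190,18). Both fresh bottles are placed next.

```bash
python3 - <<'E'
from h import *
pick([436,251],0,71,0,20,220,280)
place([584.5,69],83,71,0,260)
ci=viewer.camera_info('wrist')
viewer.read_camera('wrist');print(pin('bottle_small','wrist',ci),pin('pad_round','wrist',ci))
pick([467.3,382.8],0,141,0,30,290,340)
place([574,-81.5],83,141,0,340)
ci=viewer.camera_info('wrist')
viewer.read_camera('wrist');print(pin('bottle_tall','wrist',ci),pin('pad_square','wrist',ci))
robot.movep([560,-240,420],rot(0))
ci=viewer.camera_info('wrist');save('wrist','w_m2.png')
for n in ['bottle_tall','bottle_small','pad_square','pad_round']: print(n,pin(n,'wrist',ci))
save('side','side2.png')
for n in ['bottle_tall','bottle_small','bottle_squat']: print(n,pin(n,'side'))
print(robot.observe()["t"])
a=np.hstack([cv2.imread('pics/w_m2.png'),cv2.imread('pics/side2.png')]);cv2.imwrite('pics/w3.png',cv2.resize(a,(800,300)))
E
```

```text
grip width mm 33.6 load -1.27
contact at 1 1.42 [584.5  69.  155. ]
t 27.4417
[(0.57, [583.2, 67.6, 83.4])] []
grip width mm 37.1 load -5.49
contact at 0 1.38 [574.1 -81.5 224.1]
t 38.8583
[(0.79, [570.9, -83.4, 83.7])] []
bottle_tall [(0.93, [572.5, -82.2, 81.8]), (0.67, [620.1, -348.9, -3.5])]
bottle_small []
pad_square [(0.6, [570.6, -81.4, 80.3])]
pad_round []
bottle_tall [(0.9, [573.3, -80.8, 81.9])]
bottle_small [(0.71, [585.0, 69.6, 83.7]), (0.29, [396.2, -315.9, 2.1])]
bottle_squat [(0.64, [394.5, -316.6, 5.8])]
40.2
```

View pics/w3.png

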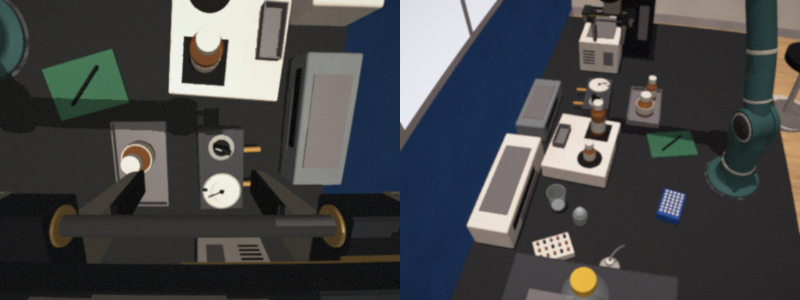

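All three stand upright: tall on the square pad, small on the round pad, squat in the tray. Now a near look at the dial.

```bash
python3 - <<'E'
from h import *
robot.movep([600,-450,330],rot(0))
ci=viewer.camera_info('wrist');im=save('wrist','w_reg.png')
for n in ['regulator','gas_knob_grip','needle_tip','mark_tip']: print(n,pin(n,'wrist',ci))
import pickle;pickle.dump(ci,open('ci.pkl','wb'))
c=np.array(viewer.pinpoint('gas_knob_grip','wrist')[0]['at']);K=np.array(ci["camera_matrix"]);print((K@c/c[2]),robot.observe()['t'])
u,v=(K@c/c[2])[:2].astype(int);u=np.clip(u,100,460);v0=max(0,v-90)
cr=im[v0:v0+260,u-100:u+100,::-1];print('crop origin',u-100,v0,cr.shape)
cv2.imwrite('pics/w_regc.png',cv2.resize(cr,None,fx=2.3,fy=2.3,interpolation=cv2.INTER_CUBIC))
E
```

```text
regulator [(0.59, [621.4, -349.0, -2.3])]
gas_knob_grip [(0.85, [622.5, -283.5, 96.0])]
needle_tip [(0.59, [399.7, -318.5, 3.3]), (0.56, [588.2, -423.9, 66.8])]
mark_tip [(0.55, [584.8, -399.6, 66.8])]
[293.7885241   63.20468723   1.        ] 41.425
crop origin 193 0 (260, 200, 3)
```

View pics/w_regc.png

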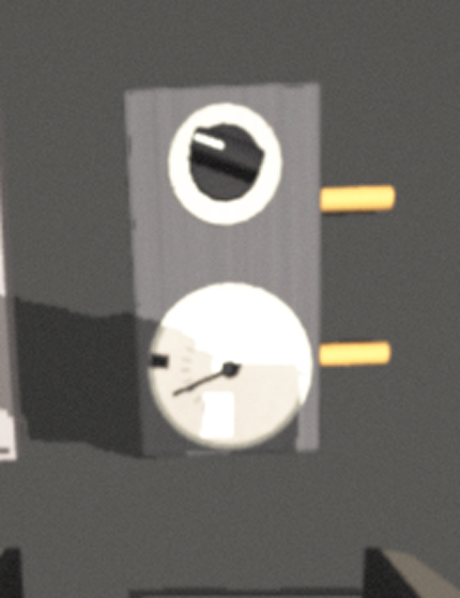

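In the crop the knob's bar is at about -19° (clockwise of x). The needle runs from the hub (231,370) to the lower left (175,395), and the mark is at (160,361). I'll compute the turn, about 0.9 rad clockwise.

```bash
python3 - <<'E'
from h import *
import pickle
ci=pickle.load(open('ci.pkl','rb'))
P=lambda x,y,z: ray((193+x/2.3,y/2.3),ci,z)[:2]
hub,tip,mk=P(231,370,66),P(175,395,66),P(160,361,66)
disc=P(230,365,62);sk=P(225,164,62)
ang=lambda d:np.arctan2(d[1],d[0])
turn=(ang(tip-hub)-ang(mk-hub))%(2*np.pi);print('hub',hub,disc,'mark r',np.linalg.norm(mk-hub),'skirt',sk,'needle diff',turn)
b=ang(P(258,183,103)-P(190,160,103)),ang(P(262,150,103)-P(195,128,103));print('bar',b)
bar=np.mean(b);phi=np.pi/2+bar;turn/=.6;print('knob turn',turn)
c=[621.5,(sk[1]-284.5)/2];print(c)
robot.movep([*c,200],rot(phi)); grip(0.55)
robot.servo_line([*c,82],feed=120); f0=robot.observe()["contact_force"]
grip(0.0,12); robot.hold(.2); o=robot.observe();print('w',o["grip_width"]*92,o["contact_force"]-f0,o["wrist_torque"])
n=4
for i in range(1,n+1):
    robot.servo_line([*c,82],feed=60,rotation=rot(phi-turn*i/n))
robot.hold(.2);o=robot.observe();print(o["contact_force"]-f0,o["wrist_torque"],phi_now(),o['t'])
grip(0.55);robot.servo_line([*c,200],feed=150)
robot.movep([600,-450,330],rot(0))
ci=viewer.camera_info('wrist');im=save('wrist','w_reg2.png')
for n in ['needle_tip','mark_tip']: print(n,pin(n,'wrist',ci))
cv2.imwrite('pics/w_regc2.png',cv2.resize(im[0:260,193:393,::-1],None,fx=2.3,fy=2.3,interpolation=cv2.INTER_CUBIC));print(robot.observe()['t'])
E
```

```text
hub [ 625.79627285 -407.36360864] [ 625.33723515 -404.4373759 ] mark r 45.684238998912925 skirt [ 620.52341209 -284.49139135] needle diff 0.5417865913305313
bar (np.float64(-0.3010526278222608), np.float64(-0.2900235290064082))
knob turn 0.9029776522175522
[621.5, np.float64(-284.49569567615447)]
w 14.043303668456447 [-1.10964436 -5.42197394  2.46126101] [-1.12376033  0.13972107  0.02597776]
[-3.14226043 -5.8578312   3.42874452] [-1.31952612  0.49964111 -0.05573729] 0.3708109076824718 46.7083
needle_tip [(0.47, [585.2, -404.1, 67.4])]
mark_tip [(0.54, [583.2, -399.2, 66.2])]
49.3417
```

View pics/w_regc2.png

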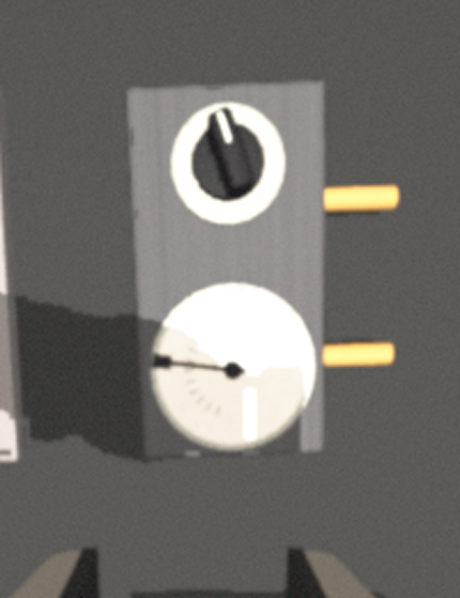

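The needle line (232,370)→(175,363) points at the mark (162,361), within about 0.02 rad. One last check of the bottles, then I hand in.

```bash
python3 - <<'E'
from h import *
viewer.read_camera('side')
for n in ['bottle_tall','bottle_small','bottle_squat','bottle_old']: print(n,pin(n,'side'))
robot.hold(.3);print(robot.observe()['t']);robot.job_done()
E
```

```text
bottle_tall [(0.96, [571.3, -83.4, 81.8]), (0.29, [616.5, -348.6, 3.4])]
bottle_small [(0.69, [583.2, 71.1, 83.7])]
bottle_squat [(0.89, [393.2, -318.3, 3.4])]
bottle_old [(0.76, [374.7, -430.4, 2.9]), (0.15, [581.7, 71.5, 83.5])]
49.8917
the job is handed in; nothing more can be done
```

The solvents are changed over and the job is handed in at 49.9 s of the 72 s allowed; no verdict is reported.

- **Squat bottle:** It was taken off the round pad and stands upright in the free end of the tray. The last side-camera check put it at about (393, -318, 3).
- **Small and tall bottles:** In the same check the small bottle was about 3 mm from the round pad's centre and the tall bottle about 3 mm from the square pad's centre. Both were set down with about 1.4 N of contact.
- **Regulator:** I turned the knob 0.90 rad clockwise and let go. In the close-up crop the needle points at the mark to within about 0.02 rad.
- **Disagreement:** The network's needle-tip and mark-tip points came out about 5 mm apart, right at the 5 mm limit. They are only good to about 4 mm each, so I trusted the picture.
- **Misses:** The networks sometimes missed a bottle or pad, or gave it another object's position. Another view covered each of these.
- **Bystanders:** At the end I re-measured only the old bottle in the tray, which has not moved. I did not measure the others again.

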